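# Lay a box blank down against the planing stop

### The job

Two wooden blanks stand on end on the planing board. Push the tall one over with the fingertips so that it falls flat on the board, its top end towards the stop strip, then push it along the board until that end sits square against the stop. Do not grip or lift it, leave the short blank standing where it is, and leave the bowl, glue bottle and mallet alone.

Things in the scene. Friction and masses are not known exactly. Their poses are not given: they have to be found in the camera images.
- board: plywood planing board fixed to the table, 360 (its x) by 290 (its y), 12 mm thick; origin at the centre of its underside, on the table; its x axis points along the board to the dark wooden stop strip that crosses its whole width at the +x end and rises 12 mm above the board's top
- stop_face (a point): middle of the stop strip's face, at the level of the board's top (12 mm above the table); 140 mm from the board's origin along the board's x. Same axes as the board: x points into the stop, z up
- tall: tall dark-wood blank, loose block 36 (its x) by 95 (its y) by 150 mm (its z), 0.25 to 0.5 kg, even density; starts standing on end on the board, its x axis pointing to the stop within 9 degrees. Origin at the centre of its foot end; z runs to its other end. Pushed high up it tips, overbalancing once leaned 14 degrees (top moved some 36 mm); flat, it stays put and slides with friction about 0.6
- tall_top (a point): centre of the tall blank's top end, 150 mm from its origin along its z; the end that must come against the stop
- short: the short dark-wood blank, loose, 36 by 60 by 75 mm tall, standing on end on the board in the lane beside the tall one (lane centres about 160 mm apart, either one may be in either lane); origin at the centre of its foot; to be left standing
- bowl: turned wooden bowl, 110 mm across, 50 mm high, on the table beyond the stop end; origin at the centre of its underside; leave alone
- glue: white glue bottle, 56 mm across, 140 mm high, on the table beyond the stop end; origin at the centre of its underside; leave alone
- mallet: wooden mallet lying on the table along the far long side of the board, 265 mm long along its x, head 65 by 110 by 55 mm high at its +x end; origin under its middle; leave alone
There are look-alikes about, which are no part of the job. Leave any red look-alike of the tall alone.

How it is judged (in metres and radians):
On the way, in this order (a step that is already met when the one before it is completed fails the run):
1. the tall blank has been tipped over and lies flat on the board, its top end towards the stop (angle between tall's own z axis and vertical between 1.5 and 1.64 rad and z of each of tall, tall_top in the frame of stop_face below 0.025 m and x of tall_top in the frame of stop_face above -0.18 m), for 0.2 s.
2. its top end is square against the stop (angle between tall's own z axis and vertical between 1.5 and 1.64 rad and z of each of tall, tall_top in the frame of stop_face below 0.025 m and x of tall_top in the frame of stop_face between -0.004 and 0.004 m and angle between the z axis of tall and the x axis of board, either way round below 0.06 rad), for 0.2 s.
At the end, for the whole second after the job is handed in: the tall blank lies flat on its broad face on the board (within 4 degrees, centre line within the board's width), the centre of its top end within 4 mm of the stop's face and the blank square to the stop within 0.06 rad, at rest; the short blank still stands within 15 mm of where it was (all of step 2 and y of tall in the frame of stop_face between -0.13 and 0.13 m and y of tall_top in the frame of stop_face between -0.13 and 0.13 m and linear speed of tall below 0.01 m/s and angle between short's own z axis and vertical below 0.1 rad and distance of short from where it was at the start of the episode below 0.015 m); the robot touches nothing.
It fails at once if the tall blank is lifted: the centre of its foot end rises more than 25 mm above where it lies when flat (height (world z) of tall above 0.055 m).
It fails at once if the short blank is moved by more than 15 mm or tipped (distance of short from where it was at the start of the episode above 0.015 m or angle between short's own z axis and vertical above 0.2 rad).
It fails at once if the bowl is moved by more than 20 mm (distance of bowl from where it was at the start of the episode above 0.02 m).
It fails at once if the glue bottle is moved by more than 20 mm (distance of glue from where it was at the start of the episode above 0.02 m).
It fails at once if the mallet is moved by more than 20 mm (distance of mallet from where it was at the start of the episode above 0.02 m).
It also fails if it takes over 43 s, if anything falls off the work surface, if the arm or the gripper's body presses on something with over 40 N, if the wrist force passes 120 N, or if a joint passes its speed limit or range.

### The arm

A 6-joint arm with a two-finger parallel gripper is mounted at the origin on the work surface. World frame = base frame: x ahead of the robot, y to its left, z up, the work surface at z = 0. Lengths are in m, angles in degrees, forces in N, time in s.
With the tool pointing down it reaches from about 0.375 to 0.975 m from the base axis. Payload 3.8 kg.
Tool frame: the origin (TCP) lies between the finger pads; the fingertips stand r.tcp_to_tips ahead of it and the grasp point (between the pads) lies 3 mm ahead of it (r.tcp_to_tips is the distance from the TCP to the fingertips, in m); z points along the fingers, y is the line along which they close (so a half turn about z gives the same grasp; the last joint's range is limited). The gripper opens to 88 mm and grips with 3 to 60 N. Pads are 18 mm wide; open, the fingers measure 123 mm over their backs; the gripper's body (75 mm by 187 mm) begins 45 mm behind the grasp point.
Start: joints at [-78.432, 15.12, 91.902, -0, 72.978, -2.114], TCP at [0.16, -0.656, 0.261] pointing down, gripper open.
Joint ranges: [-150.88, 150.88], [-54.13, 125.18], [17.81, 147.31], [-75.09, 255.09], [0, 152.58], [-146.25, 146.25]. Speed limits (degrees/s): [147.25, 147.25, 180, 180, 180, 180].

### API

Orientations are given as a 3x3 rotation matrix whose columns are the frame's x, y, z axes.
In Python, from station import get_state, cams, job, r gives the robot as it stands.
- The arm moves only by the tool apply_moves, never from a script. Its arguments are lists of equal length, an entry for each row: "dp": the shift along the tool's x, y, z scaled (see below), a list of three; "dr": the turn, a rotation vector about the tool's x, y, z scaled (see below), a list of three. A call has 1 to 8 rows; each row shifts and turns the commanded pose from where the row before left it, along the tool's axes as they then stand; what a row does not reach is not made up. The controller multiplies each number of a shift by 40 mm and each number of a turn by 90 degrees. A row lasts 1/10 s, in which the tool goes at most 50 mm and 8.59 degrees, less where a joint would pass 70% of its speed; a pose out of reach is approached as far as the arm can. A call with a number of a shift or a turn outside -1 to 1 is refused whole. A call with a gripper value outside its range is refused whole. "gripper" is the opening, from -1 (shut) to 1 (fully open), set as the call begins (left out, the last holds). The fingers move at their own pace and stop on an object; "force" is the grip in N (left out, the last holds). Time passes only in rows, so rows that do not move let the fingers close. It gives the time, the measured TCP pose, the force, the opening and the grip force at its end, in the units of the state.
- get_state(): the state, without advancing time (a new reading comes with each control period).
- cams.capture(name): name is "scene" or "top" or "wrist"; returns the picture (480x640x3 uint8, blue, green, red); there is no depth.
- cams.camera_params(name): a dict with "K" (3x3 intrinsics, pixels), "dist_coeffs" ([k1, k2, p1, p2, k3] as OpenCV has them; the pictures are not rectified), "position" and "rotation" of the camera in the world. Camera axes: x right, y down, z forward; pixel columns grow to the right and rows downward; lengths in m; the calibration is good to about 2 mm. A picture is of the moment at which its call begins: read the wrist's pose just before it. camera_params takes no time and is no camera call; for the wrist camera it gives the pose at the moment of the call.
- job.sign_off(): hands the job in; it is judged then, once.
The state is a dict: "t": time; "joints": joint angles; "qvel": joint speeds; "effort": joint torques, N m; "tool_pos": TCP position; "tcp_rot": TCP orientation; "wrist_force": force on the tool from outside, world axes, zero at the start; "moment": the same for the moment, N m; "width": finger opening in m; "finger_force": force on a finger pad.
Only numpy, scipy, OpenCV 4.12 (cv2) and the standard library are available. Lean on these libraries where they do the work, as an engineer would, in place of code of your own. Each camera call takes 0.05 s, during which the arm holds its last target. There are 200 camera calls.

## Working session

There is one attempt and no reset: what is moved stays moved. The work goes in short steps, Python scripts to look and compute and a tool call to move; the robot and the scene stay as the last step left them, time stands still between calls to the robot, and variables do not carry over. Pictures are saved under pics/ and viewed, at most 10 in all, crops included, and the job is handed in when it is done.

Besides the shell and the picture viewer there is one more tool, called after "Request:" as name(argument=value, ...) on one line, values as JSON. apply_moves: Moves the arm, as the interface text tells. Its arguments: {"type":"object","properties":{"dp":{"type":"array"},"dr":{"type":"array"},"gripper":{"type":"number"},"force":{"type":"number"}},"required":["dp","dr"]}

```bash
mkdir -p pics; ls; python3 - <<'E'
from station import get_state, cams, r
import cv2, numpy as np
for n in ("scene","top"):
    cv2.imwrite(f"pics/{n}0.png",cams.capture(n)); p=cams.camera_params(n); print(n,{k:np.round(v,4).tolist() for k,v in p.items() if k!='name'})
s=get_state(); print(s['t'],s['tool_pos'],np.round(s['tcp_rot'],3),r.tcp_to_tips)
E
```

```text
pics
scene {'K': [[454.8818, 0.0, 324.0831], [0.0, 454.8818, 239.858], [0.0, 0.0, 1.0]], 'dist_coeffs': [-0.0054, 0.0, 0.0, 0.0, 0.0], 'position': [1.1269, 0.01, 0.8489], 'rotation': [[0.0529, 0.8271, -0.5595], [0.9986, -0.0389, 0.0369], [0.0088, -0.5606, -0.828]]}
top {'K': [[615.404, 0.0, 318.5353], [0.0, 615.404, 245.3275], [0.0, 0.0, 1.0]], 'dist_coeffs': [-0.1747, 0.0, 0.0, 0.0, 0.0], 'position': [0.4346, 0.0288, 1.3901], 'rotation': [[0.0035, -0.9869, 0.1615], [-0.9998, -0.0006, 0.018], [-0.0177, -0.1616, -0.9867]]}
0.1 [ 0.1595299  -0.65525938  0.25950367] [[ 0.972  0.237 -0.   ]
 [ 0.237 -0.972  0.002]
 [ 0.    -0.002 -1.   ]] 0.022
```

View pics/scene0.png

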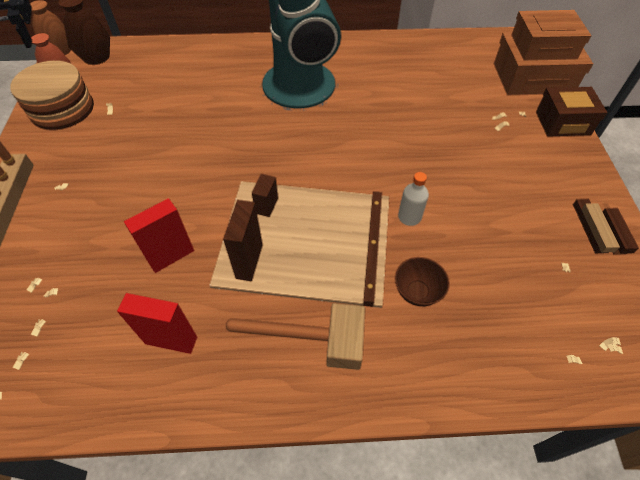

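View pics/top0.png

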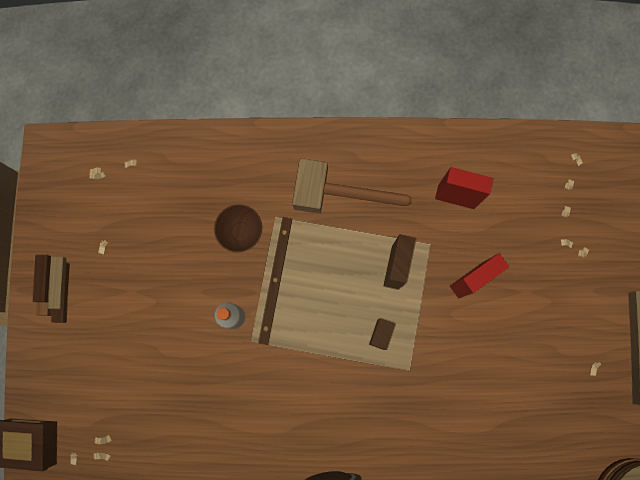

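The scene view shows the tall blank at about (243,240), the short one at (265,195) and the stop at (374,248). In the top view they are at (400,262), (382,334) and (273,282), and the red look-alikes and the mallet lie off the board's sides. Next I'll zoom in on the board in the top view.

```bash
python3 - <<'E'
import cv2, numpy as np
a=cv2.imread("pics/top0.png")[205:385,235:445]
b=cv2.resize(a,None,fx=3.8,fy=3.3,interpolation=cv2.INTER_CUBIC)
b=cv2.resize(a,None,fx=3.3,fy=3.3,interpolation=cv2.INTER_CUBIC)
cv2.imwrite("pics/topc.png",cv2.convertScaleAbs(b,alpha=1.8))
E
```

```text
(no output)
```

View pics/topc.png

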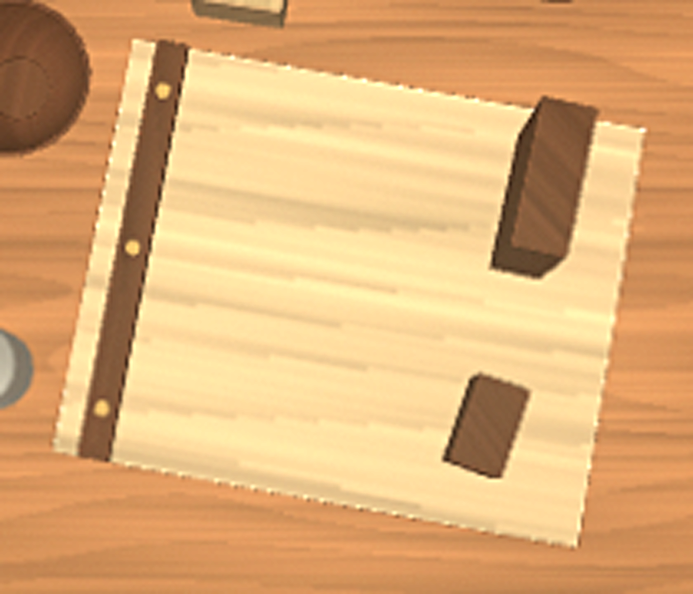

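The crop shows the board's corners at (133,39), (646,128), (578,547) and (53,452). The stop's top front edge runs from (188,46) to (111,462). The tall blank's top face has corners (544,96), (598,108), (567,255) and (512,246), and the short blank is around (486,425).

```bash
cat > h.py <<'E'
import cv2, numpy as np
from station import get_state, cams
def ray(name,uv,z,p=None):
    p=p or cams.camera_params(name)
    n=cv2.undistortPoints(np.float64(uv).reshape(-1,1,2),np.array(p['K']),np.array(p['dist_coeffs'])).reshape(-1,2)
    d=np.c_[n,np.ones(len(n))]@np.array(p['rotation']).T; o=np.array(p['position'])
    return o+d*((z-o[2])/d[:,2])[:,None]
E
python3 - <<'E'
from h import *
f=lambda pts:(np.float64(pts)+.5)/3.3-.5+[235,205]
R=lambda pts,z:ray("top",f(pts),z)[:,:2]
B=R([(133,39),(646,128),(578,547),(53,452)],.012); S=R([(188,46),(111,462)],.024)
T=R([(544,96),(598,108),(567,255),(512,246)],.162); H=R([(478,373),(530,388),(500,478),(443,460)],.087)
F=R([(490,268),(541,278)],.012)
for n,v in dict(B=B,S=S,T=T,H=H,F=F).items(): print(n,v.round(4).tolist(),'mean',v.mean(0).round(4), 'edges',np.linalg.norm(v-np.roll(v,-1,0),axis=1).round(4))
x=(B[0]+B[3]-B[1]-B[2]); y=S[0]-S[1]; print(np.degrees(np.arctan2(x[1],x[0])),np.degrees(np.arctan2(y[1],y[0]))) 
e=T[0]+T[1]-T[2]-T[3]; print('tall y-edge ang',np.degrees(np.arctan2(e[1],e[0])))
E
```

```text
B [[0.7271, 0.1541], [0.6647, -0.2008], [0.3795, -0.1492], [0.4423, 0.2045]] mean [0.5534 0.0022] edges [0.3604 0.2898 0.3593 0.2892]
S [[0.7196, 0.115], [0.436, 0.1639]] mean [0.5778 0.1395] edges [0.2879 0.2879]
T [[0.6595, -0.1131], [0.6521, -0.1463], [0.5613, -0.1255], [0.5668, -0.092]] mean [ 0.6099 -0.1192] edges [0.0341 0.0931 0.0339 0.0951]
H [[0.4932, -0.0767], [0.4836, -0.1099], [0.4264, -0.0902], [0.4379, -0.0539]] mean [ 0.4603 -0.0827] edges [0.0346 0.0605 0.038  0.0598]
F [[0.5679, -0.0916], [0.5611, -0.1263]] mean [ 0.5645 -0.1089] edges [0.0354 0.0354]
79.97605163051323 -9.76983730484647
tall y-edge ang -12.873544050007505
```

```bash
python3 - <<'E'
from h import *
im=cv2.imread("pics/top0.png").astype(int); m=((im[...,2]>80)&(im[...,1]<45)&(im[...,0]<50)).astype(np.uint8)
C=np.array([.5534,.0022]);u=np.array([np.cos(np.radians(80.1)),np.sin(np.radians(80.1))]);A=np.c_[u,[-u[1],u[0]]]
for c in cv2.findContours(m,0,2)[0]:
    if cv2.contourArea(c)>100:
        a=cv2.approxPolyDP(c,3,True).reshape(-1,2)
        for z in(0,.15): print(z,((ray("top",a,z)[:,:2]-C)@A).round(3).tolist())
E
```

```text
0 [[-0.344, -0.152], [-0.241, -0.057], [-0.263, -0.036], [-0.296, -0.053], [-0.369, -0.126]]
0.15 [[-0.306, -0.123], [-0.215, -0.038], [-0.234, -0.019], [-0.263, -0.034], [-0.328, -0.099]]
0 [[-0.183, -0.266], [-0.234, -0.258], [-0.237, -0.271], [-0.248, -0.26], [-0.233, -0.284], [-0.224, -0.283], [-0.23, -0.269], [-0.202, -0.269], [-0.205, -0.282], [-0.214, -0.281], [-0.199, -0.293]]
0.15 [[-0.163, -0.224], [-0.208, -0.217], [-0.211, -0.228], [-0.221, -0.219], [-0.207, -0.241], [-0.199, -0.239], [-0.205, -0.227], [-0.179, -0.227], [-0.182, -0.238], [-0.191, -0.238], [-0.176, -0.248]]
0 [[-0.201, -0.33], [-0.198, -0.298], [-0.302, -0.29], [-0.307, -0.328]]
0.15 [[-0.178, -0.282], [-0.176, -0.252], [-0.269, -0.245], [-0.274, -0.279]]
```

Request:
apply_moves(dp=[[0, 0, 0], [0, 0, 0], [0, 0, 0], [0, 0, 0], [0, 0, 0], [0, 0, 0], [0, 0, 0], [0, 0, 0]], dr=[[0, 0, -0.088], [0, 0, -0.088], [0, 0, -0.088], [0, 0, -0.088], [0, 0, -0.088], [0, 0, -0.088], [0, 0, -0.088], [0, 0, -0.088]], gripper=0.14)

```text
t: 0.9
tool_pos: [0.1596, -0.6554, 0.2599]
tcp_rot: [[0.219, 0.976, -0.0], [0.976, -0.219, 0.001], [0.001, -0.001, -1.0]]
wrist_force: [0.2, -0.5, -0.3]
width: 0.0503
finger_force: 0.0
```

Request:
apply_moves(dp=[[0.9, 0.5, 0], [0.9, 0.5, 0], [0.9, 0.5, 0], [0.9, 0.5, 0], [0.9, 0.5, 0], [0.9, 0.5, 0], [0.9, 0.5, 0], [0.9, 0.5, 0]], dr=[[0, 0, 0], [0, 0, 0], [0, 0, 0], [0, 0, 0], [0, 0, 0], [0, 0, 0], [0, 0, 0], [0, 0, 0]])

```text
t: 1.7
tool_pos: [0.3808, -0.4094, 0.2603]
tcp_rot: [[0.224, 0.974, -0.0], [0.974, -0.224, 0.001], [0.0, -0.001, -1.0]]
wrist_force: [-0.6, -0.5, 0.1]
width: 0.0502
finger_force: 0.0
```

Request:
apply_moves(dp=[[0.9, 0.5, 0], [0.9, 0.5, 0], [0.9, 0.5, 0], [0.9, 0.5, 0], [0.9, 0.5, 0], [0.9, 0.5, 0], [0.9, 0.5, 0], [0, 0, 0]], dr=[[0, 0, 0], [0, 0, 0], [0, 0, 0], [0, 0, 0], [0, 0, 0], [0, 0, 0], [0, 0, 0], [0, 0, 0]])

```text
t: 2.5
tool_pos: [0.5755, -0.1931, 0.2601]
tcp_rot: [[0.22, 0.976, 0.0], [0.976, -0.22, 0.002], [0.002, 0.0, -1.0]]
wrist_force: [-0.3, -1.1, -0.7]
width: 0.0504
finger_force: 0.0
```

Request:
apply_moves(dp=[[0, 0.22, 0.7], [0, 0.21, 0.7], [0, 0, 0.7], [0, 0, 0.73], [0.4, 0, 0], [0, 0, 0]], dr=[[0, 0, 0], [0, 0, 0], [0, 0, 0], [0, 0, 0], [0, 0, 0], [0, 0, 0]])

```text
t: 3.1
tool_pos: [0.5928, -0.1837, 0.1469]
tcp_rot: [[0.224, 0.975, -0.002], [0.975, -0.224, 0.001], [0.001, -0.002, -1.0]]
wrist_force: [-0.3, -0.6, 0.5]
width: 0.0508
finger_force: 0.0
```

```bash
python3 - <<'E'
from h import *
a=cams.capture("top")[180:390,230:500]; b=cams.capture("scene")[150:310,200:420]
a=cv2.resize(a,(514,400));b=cv2.resize(b,(550,400)) 
cv2.imwrite("pics/a1.png",cv2.resize(np.hstack([a,b]),(800,300)))
print(get_state()['tool_pos'])
E
```

```text
[ 0.5944959  -0.18508693  0.14938655]
```

View pics/a1.png

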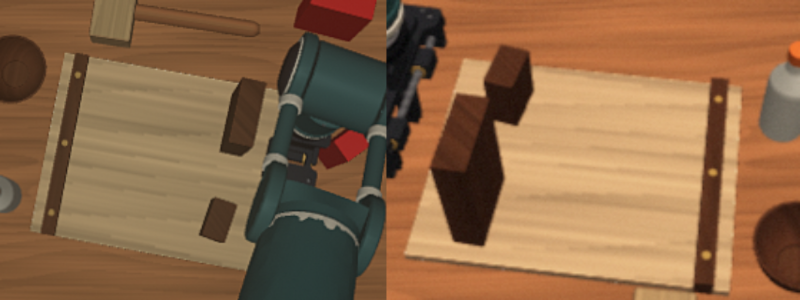

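The gripper is behind the tall blank, left of it in the scene crop at about (400,100). Both blanks still stand, so I'll start the slow push.

Request:
apply_moves(dp=[[0.4, 0, 0], [0.3, 0, 0], [0.2, 0, 0], [0.2, 0, 0], [0.2, 0, 0], [0.2, 0, 0], [0.2, 0, 0]], dr=[[0, 0, 0], [0, 0, 0], [0, 0, 0], [0, 0, 0], [0, 0, 0], [0, 0, 0], [0, 0, 0]])

```text
t: 3.9
tool_pos: [0.6088, -0.1181, 0.1474]
tcp_rot: [[0.224, 0.975, -0.0], [0.975, -0.224, 0.0], [0.0, -0.0, -1.0]]
wrist_force: [0.5, -0.4, 0.3]
width: 0.0502
finger_force: 0.0
```

Request:
apply_moves(dp=[[0.2, 0, 0], [0.2, 0, 0]], dr=[[0, 0, 0], [0, 0, 0]])

```text
t: 4.1
tool_pos: [0.6123, -0.1026, 0.1473]
tcp_rot: [[0.224, 0.975, -0.0], [0.975, -0.224, 0.0], [0.0, -0.0, -1.0]]
wrist_force: [-0.5, -0.2, -0.2]
width: 0.0504
finger_force: 0.0
```

```bash
python3 - <<'E'
from h import *
b=cams.capture("scene")[150:330,200:440]
cv2.imwrite("pics/a2.png",cv2.resize(b,(800,600)))
E
```

```text
(no output)
```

View pics/a2.png

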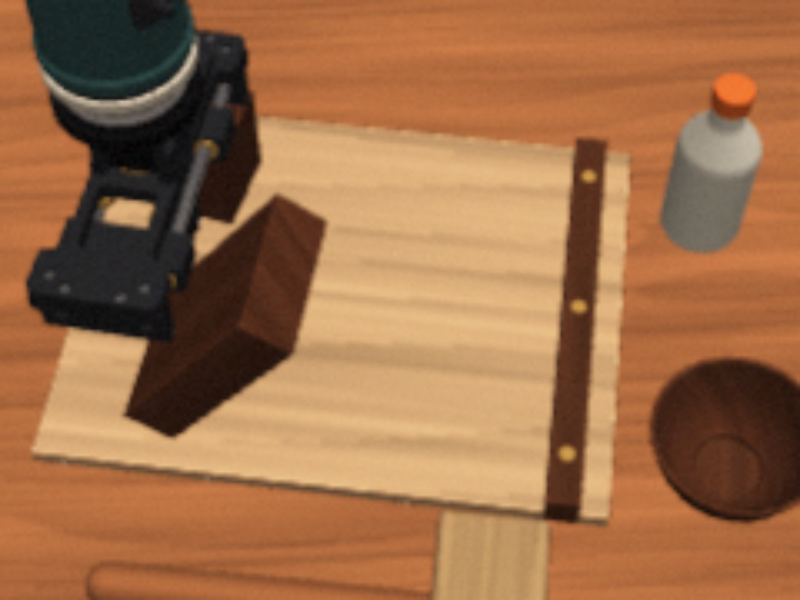

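The blank is mid-fall toward the stop, its top edge at about (300,210) in the crop. I'll back off while it lands, then look again.

Request:
apply_moves(dp=[[0, 0, 0], [-0.3, 0, 0], [-0.5, 0, 0], [-0.5, 0, 0], [-0.5, 0, 0], [-0.3, 0, 0], [0, 0, 0], [0, 0, 0]], dr=[[0, 0, 0], [0, 0, 0], [0, 0, 0], [0, 0, 0], [0, 0, 0], [0, 0, 0], [0, 0, 0], [0, 0, 0]])

```text
t: 4.95
tool_pos: [0.5933, -0.1855, 0.1474]
tcp_rot: [[0.225, 0.974, -0.0], [0.974, -0.225, 0.0], [0.0, -0.0, -1.0]]
wrist_force: [0.1, 0.1, -1.4]
width: 0.0503
finger_force: 0.0
```

```bash
python3 - <<'E'
from h import *
i=cams.capture("top"); cv2.imwrite("pics/top3.png",i); print(get_state()['tool_pos'])
a=i[205:385,235:445]
cv2.imwrite("pics/a3.png",cv2.convertScaleAbs(cv2.resize(a,None,fx=3.3,fy=3.3,interpolation=cv2.INTER_CUBIC),alpha=1.8))
E
```

```text
[ 0.59341864 -0.18495504  0.14745353]
```

View pics/a3.png

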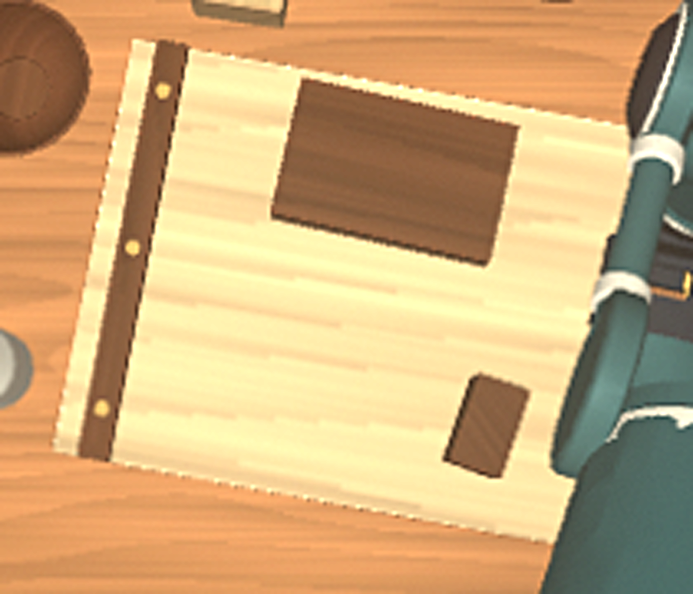

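The blank lies flat with its top face at (302,79), (519,126), (489,261) and (273,213). The short blank has not moved.

```bash
cat >> h.py <<'E'
C=np.array([.5534,.0022]);U=np.array([np.cos(np.radians(80.1)),np.sin(np.radians(80.1))]);A=np.c_[U,[-U[1],U[0]]]
def brd(pts,z): return (ray("top",(np.float64(pts)+.5)/3.3-.5+[235,205],z)[:,:2]-C)@A
E
python3 - <<'E'
from h import *
q=brd([(302,79),(519,126),(489,261),(273,213)],.048); print(q.round(4).tolist(), q.mean(0), (q[0]+q[3])/2,(q[1]+q[2])/2)
x=q[0]+q[3]-q[1]-q[2]; y=q[0]+q[1]-q[2]-q[3]; print(np.degrees(np.arctan2(x[1],x[0])),np.degrees(np.arctan2(y[1],y[0])))
s=get_state();print((s['tool_pos'][:2]-C)@A, s['tcp_rot'][:2,0]@A)
E
```

```text
[[0.0576, -0.1306], [-0.0913, -0.1241], [-0.086, -0.031], [0.0609, -0.0378]] [-0.01471027 -0.08086812] [ 0.05921944 -0.08419683] [-0.08863998 -0.0775394 ]
-2.578024378232919 -92.65224010498817
[-0.17748781 -0.07160013] [ 0.99855615 -0.05371655]
```

Request:
apply_moves(dp=[[0, 0.18, 0], [0.5, 0, 0], [0.6, 0, 0], [0, 0, 0.6], [0, 0, 0.7], [0, 0, 0.7], [0, 0, 0.58], [0, 0, 0]], dr=[[0, 0, -0.034], [0, 0, 0], [0, 0, 0], [0, 0, 0], [0, 0, 0], [0, 0, 0], [0, 0, 0], [0, 0, 0]])

```text
t: 5.8
tool_pos: [0.6049, -0.1414, 0.0403]
tcp_rot: [[0.171, 0.985, -0.007], [0.985, -0.171, 0.002], [0.001, -0.008, -1.0]]
wrist_force: [-0.7, 1.0, -0.2]
width: 0.0502
finger_force: 0.0
```

Request:
apply_moves(dp=[[0.4, 0, 0], [0.3, 0, 0], [0.3, 0, 0], [0.4, 0, 0], [0.4, 0, 0], [0.4, 0, 0], [0.4, 0, 0], [0, 0, 0]], dr=[[0, 0, 0], [0, 0, 0], [0, 0, 0], [0, 0, 0], [0, 0, 0], [0, 0, 0], [0, 0, 0], [0, 0, 0]])

```text
t: 6.6
tool_pos: [0.626, -0.038, 0.0441]
tcp_rot: [[0.17, 0.985, -0.0], [0.985, -0.17, 0.002], [0.002, -0.0, -1.0]]
wrist_force: [1.0, 0.6, 0.1]
width: 0.0501
finger_force: 0.0
```

```bash
python3 - <<'E'
from h import *
s=get_state();print((s['tool_pos'][:2]-C)@A, s['tcp_rot'][:2,0]@A,s['tool_pos'],s['wrist_force'])
i=cams.capture("top"); a=i[205:385,235:445]
cv2.imwrite("pics/a4.png",cv2.convertScaleAbs(cv2.resize(a,None,fx=3.3,fy=3.3,interpolation=cv2.INTER_CUBIC),alpha=1.8))
E
```

```text
[-0.02710794 -0.07846543] [0.99999735 0.00166928] [ 0.62603638 -0.03799477  0.04413549] [1.02746487 0.63974648 0.05490195]
```

View pics/a4.png

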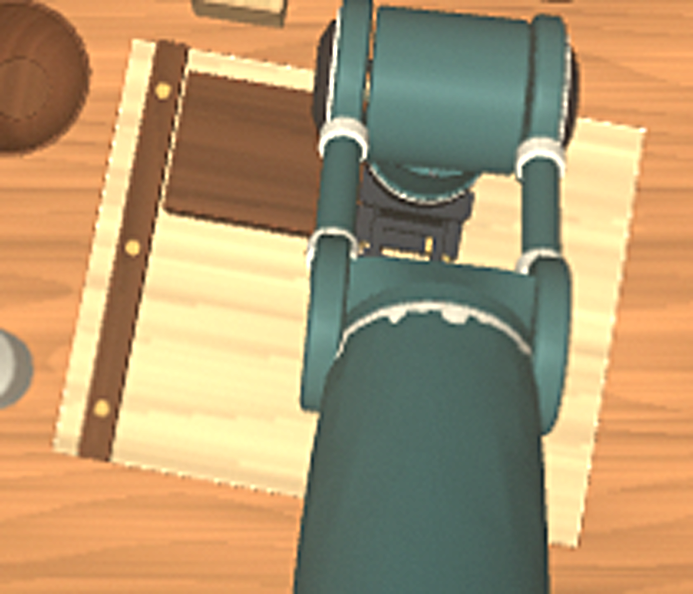

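The blank's top end is parallel to the stop with a gap of a few mm, its edge at about (165–190, 75–210). I'll push on gently and watch the force.

Request:
apply_moves(dp=[[0.05, 0, 0], [0.05, 0, 0], [0.05, 0, 0], [0.05, 0, 0]], dr=[[0, 0, 0], [0, 0, 0], [0, 0, 0], [0, 0, 0]])

```text
t: 7.05
tool_pos: [0.6268, -0.0335, 0.0437]
tcp_rot: [[0.172, 0.985, -0.001], [0.985, -0.172, -0.0], [-0.0, -0.001, -1.0]]
wrist_force: [-0.6, -1.3, -2.6]
width: 0.0501
finger_force: 0.8
```

Request:
apply_moves(dp=[[0.04, 0, 0], [0, 0, 0]], dr=[[0, 0, 0], [0, 0, 0]])

```text
t: 7.25
tool_pos: [0.6273, -0.0315, 0.0441]
tcp_rot: [[0.172, 0.985, -0.001], [0.985, -0.172, 0.0], [0.0, -0.001, -1.0]]
wrist_force: [-0.8, -1.4, -0.5]
width: 0.0503
finger_force: 0.5
```

Request:
apply_moves(dp=[[0.04, 0, 0], [0, 0, 0]], dr=[[0, 0, 0], [0, 0, 0]])

```text
t: 7.45
tool_pos: [0.6274, -0.0311, 0.0442]
tcp_rot: [[0.172, 0.985, -0.001], [0.985, -0.172, -0.002], [-0.002, -0.001, -1.0]]
wrist_force: [-0.9, -5.7, -1.2]
width: 0.0502
finger_force: 2.9
```

Request:
apply_moves(dp=[[0.04, 0, 0], [0, 0, 0]], dr=[[0, 0, 0], [0, 0, 0]])

```text
t: 7.65
tool_pos: [0.6273, -0.031, 0.0442]
tcp_rot: [[0.172, 0.985, -0.002], [0.985, -0.172, -0.004], [-0.004, -0.001, -1.0]]
wrist_force: [-3.8, -10.7, -1.0]
width: 0.0499
finger_force: 5.6
```

The tool has stalled and the force is rising, so the blank is against the stop. One more small press, then I'll back off and look.

Request:
apply_moves(dp=[[0.04, 0, 0], [0, 0, 0], [0, 0, 0]], dr=[[0, 0, 0], [0, 0, 0], [0, 0, 0]])

```text
t: 7.95
tool_pos: [0.6273, -0.0309, 0.0443]
tcp_rot: [[0.172, 0.985, -0.002], [0.985, -0.172, -0.005], [-0.006, -0.001, -1.0]]
wrist_force: [-4.1, -16.6, 0.5]
width: 0.0502
finger_force: 8.1
```

Request:
apply_moves(dp=[[-0.3, 0, 0], [-0.6, 0, 0], [-0.3, 0, -0.7], [0, 0, -0.9], [0, 0, -0.9], [-0.5, 0, -0.5], [-0.9, 0, 0], [-0.9, 0, 0]], dr=[[0, 0, 0], [0, 0, 0], [0, 0, 0], [0, 0, 0], [0, 0, 0], [0, 0, 0], [0, 0, 0], [0, 0, 0]])

```text
t: 8.75
tool_pos: [0.6056, -0.1651, 0.1666]
tcp_rot: [[0.17, 0.985, 0.004], [0.985, -0.17, -0.0], [0.0, 0.004, -1.0]]
wrist_force: [-0.3, -0.5, -0.4]
width: 0.0503
finger_force: 0.0
```

Request:
apply_moves(dp=[[-0.9, 0, 0], [-0.9, 0, 0], [0, 0, 0], [0, 0, 0]], dr=[[0, 0, 0], [0, 0, 0], [0, 0, 0], [0, 0, 0]])

```text
t: 9.15
tool_pos: [0.592, -0.2361, 0.1645]
tcp_rot: [[0.174, 0.985, 0.001], [0.985, -0.174, 0.001], [0.001, 0.001, -1.0]]
wrist_force: [-0.6, 0.6, -0.6]
width: 0.0507
finger_force: 0.0
```

```bash
python3 - <<'E'
from h import *
print(get_state()['tool_pos'])
i=cams.capture("top"); a=i[205:385,235:445]
cv2.imwrite("pics/a5.png",cv2.convertScaleAbs(cv2.resize(a,None,fx=3.3,fy=3.3,interpolation=cv2.INTER_CUBIC),alpha=1.8))
E
```

```text
[ 0.59200372 -0.23608624  0.16452063]
```

View pics/a5.png

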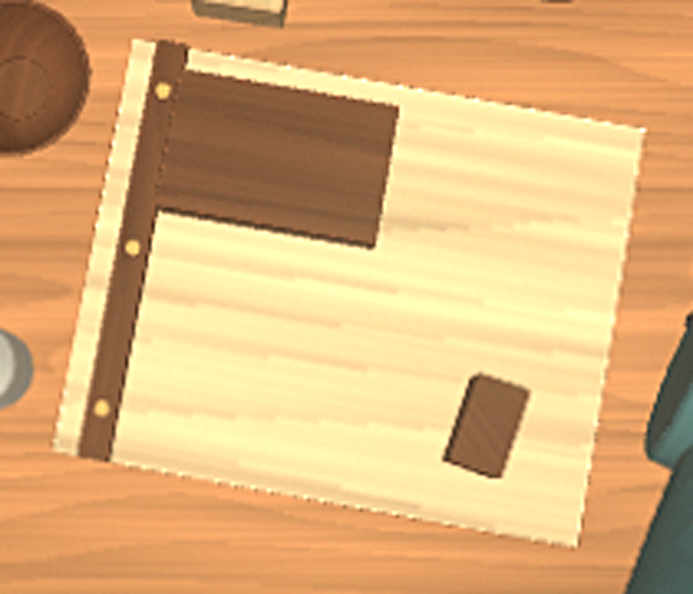

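The blank is seated against the stop and its foot edge, (399,106) to (375,247), is parallel to it. The short blank has not moved. I'll lift clear of the red look-alike and hand in.

Request:
apply_moves(dp=[[0.2, 0, -0.8], [0, 0, -0.9], [0, 0, -0.9], [0, 0, 0], [0, 0, 0]], dr=[[0, 0, 0], [0, 0, 0], [0, 0, 0], [0, 0, 0], [0, 0, 0]])

```text
t: 9.7
tool_pos: [0.5944, -0.2264, 0.2699]
tcp_rot: [[0.17, 0.985, 0.003], [0.985, -0.17, -0.001], [-0.0, 0.003, -1.0]]
wrist_force: [-0.3, -0.1, -0.7]
width: 0.0503
finger_force: 0.0
```

```bash
python3 - <<'E'
from h import *
from station import job
q=brd([(399,106),(375,247)],.048); print(q.round(4), np.degrees(np.arctan2(*(q[0]-q[1]))))
s=get_state(); print(s['tool_pos'],s['wrist_force'])
print(job.sign_off())
E
```

```text
[[-0.0097 -0.1236]
 [-0.0098 -0.0272]] 179.935630979166
[ 0.59438048 -0.22642337  0.26986299] [-0.30427994 -0.10702398 -0.68704742]
the job is handed in; nothing more can be done
None
```

The tall blank was tipped over and pushed until its top end met the stop; it measures square to within about 0.1°, the short blank looked unmoved in the last picture, and the job was handed in at about 10 s with no verdict returned.

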